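# Lock the food sample case with the hex key

## Robot

A 7-joint arm with a two-finger parallel gripper is mounted at the origin on the work surface. World frame = base frame: x ahead of the robot, y to its left, z up, the work surface at z = 0. Lengths are in m, angles in rad, forces in N, time in s.
With the tool pointing down it reaches from about 0.35 to 0.9 m from the base axis. Payload 7.2 kg.
Tool frame: the origin (TCP) lies at the centre of the arm's flange, where the gripper is bolted on; the fingertips stand 182 mm ahead of it and the grasp point (between the pads) lies 163 mm ahead of it; z points along the fingers, y is the direction in which the jaws open and shut (so a half turn about z gives the same grasp; the last joint's range is limited). The gripper opens to 88 mm and grips with 3 to 60 N. Pads are 20 mm wide; open, the fingers measure 115 mm over their backs; the gripper's body (75 mm by 178 mm) begins 61 mm behind the grasp point.
Start: joints at [-1.362, 0.411, -0.013, 1.596, 0.006, 1.134, -0.082], TCP at [0.171, 0.601, 0.405] pointing down, gripper open.
Joint ranges: [-2.95, 2.95], [-0.29, 1.99], [-1.47, 1.44], [0.14, 2.54], [-1.03, 4.17], [0.13, 1.85], [-2.86, 2.86]. Speed limits (rad/s): [2.39, 2.39, 3.01, 3.01, 3.14, 3.14, 3.14].

## Interface

Orientations are given as [roll, pitch, yaw] about the fixed x, y, z axes, in that order (R = Rz(yaw) Ry(pitch) Rx(roll)).
In Python, from bench import bot gives the robot as it stands.
- The arm moves only by the shell command python3 -m handwheel 'ROWS' [OPENING] [FORCE]. ROWS is a JSON object of lists of equal length, an entry for each row: "dp": the shift along the tool's x, y, z in m, a list of three; "spin": the turn about the tool's z in degrees. In form: {"dp": [[dx, dy, dz], ...], "spin": [spin, ...]}. A call has 1 to 20 rows; each row is the pose to reach, as a shift and turn from the pose commanded when the call began, along the tool's axes at that moment; what a row does not reach only later rows make up. A row lasts 1/12 s, in which the tool goes at most 41.7 mm and 7.16 degrees, less where a joint would pass 70% of its speed; a pose out of reach is approached as far as the arm can. A call with a gripper value outside its range is refused whole. OPENING is the opening, from 0 (shut) to 1 (fully open), set as the call begins (- or left out, the last holds). The fingers move at their own pace and stop on an object; FORCE is the grip in N (left out, the last holds). Time passes only in rows, so rows that repeat a pose let the fingers close. It gives the time, the measured TCP pose, the force and the opening at its end, in the units of the state.
- bot.state(): the state, without advancing time (a new reading comes with each control period).
- bot.read_camera(name): name is "side" or "top" or "wrist"; returns a dict with "pixels" (480x640x3 uint8, red, green, blue), "range_z" (480x640 float32, m along the optical axis (not along the pixel's ray), 0 where there is no reading), "intrinsics" (3x3 intrinsics, pixels), "rvec" (rotation vector, rad) and "tvec" (3), from world to camera coordinates, as OpenCV has them. Camera axes: x right, y down, z forward; pixel columns grow to the right and rows downward; lengths in m; the calibration is good to about 2 mm. A picture is of the moment at which its call begins.
- bot.hand_in(): hands the job in, once; it reports no verdict.
The state is a dict: "time": time; "q": joint angles; "qd": joint speeds; "joint_torque": joint torques, N m; "eef_pos": TCP position; "eef_rot": TCP orientation; "force": force on the tool from outside, world axes, zero at the start; "moment": the same for the moment, N m; "width": opening from 0.0 (shut) to 1.0 (fully open).
Only numpy, scipy, OpenCV 4.12 (cv2) and the standard library are available. Lean on these libraries where they do the work, as an engineer would, in place of code of your own. Each camera call takes 0.05 s, during which the arm holds its last target.

## Task

Take the T-handled key with the thick hexagonal shank out of its stand, push it fully down into the hexagonal socket of the round lock in the sample case's lid, and turn it clockwise (seen from above) as far as the lock goes. Let go and leave the key standing in the lock; leave the other, slim round key standing in its stand.

Things in the scene. Friction and masses are not known exactly. Their poses are not given: they have to be found in the camera images.
- key_grip (a point): Hex key: centre of its level grey handle bar, 80 long (x) x 14 x 22 mm tall, on an upright hexagonal steel shank 24 mm across flats, two corners in line with the bar. z up. Foot 95 mm below this point, its last 10 mm tapered to 14 mm. 300 g. Stands in a loose round hole 34 mm deep in a fixed white block 60 x 60 x 40 mm: lift it 40 mm or more, straight up.
- slim_grip (a point): The other key, not to be used: same handle bar, height and axes, but on a round shank only 12 mm thick, in a white block of its own.
- socket (a point): Centre of the socket's mouth, on the lock: an 80 mm steel disc with a raised pointer bar, in the 60 mm high lid of a fixed case (170 x 240 mm). Funnel 50 mm across flats narrows over 18 mm to a 26 mm hex hole; floor 48 mm down: key in = its handle centre 47 mm above this. z up, x along the pointer, on two corners; turns with the lock. Key fits every 60 deg, play 10. The plain round hole is a vent.
- lock (a joint): Turn of the lock, rad: grows clockwise seen from above; 0 open, 1.3 (75 degrees) locked, at a hard stop. Starts between 0 and 0.35, stays where it is left, takes about 0.06 N m. The point socket is on the turning part.
Mind the look-alikes: they are no part of the job. Leave any blue, pink or red look-alike of the part that bears key_grip alone.

How it is judged:
On the way, in this order (a step that is already met when the one before it is completed fails the run):
1. the hex key is fully down in the lock's hexagonal socket (horizontal distance between key_grip and socket below 0.02 m and z of key_grip in the frame of socket below 0.056 m), for 0.2 s.
2. with the key in it, the lock is turned clockwise to within about 15 degrees of its stop (all of step 1 and value of joint lock above 1.04 rad), for 0.2 s.
At the end, for the whole second after the job is handed in: Lock at 1.04 rad or more (within 15 degrees of its stop); hex key released in its socket, upright within 15 degrees, handle centre under 56 mm above the mouth and within 20 mm sideways; slim key in its stand, handle within 40 mm of its start, tilted under 20 degrees (all of step 2 and angle between key_grip's own z axis and vertical below 0.26 rad and angle between slim_grip's own z axis and vertical below 0.35 rad and distance of slim_grip from where it was at the start of the episode below 0.04 m); the robot touches nothing.
It fails at once if the slim key is pulled out of its stand or knocked away (its handle moves 40 mm or more) (distance of slim_grip from where it was at the start of the episode above 0.04 m).
It also fails if it takes over 40 s, if anything falls off the work surface, if the arm or the gripper's body presses on something with over 40 N, if the wrist force passes 120 N, or if a joint passes its speed limit or range.

## Working session

There is one attempt and no reset: what is moved stays moved. The work goes in short steps, Python scripts to look and compute and a shell command to move; the robot and the scene stay as the last step left them, time stands still between calls to the robot, and variables do not carry over. Pictures are saved under pics/ and viewed, and the job is handed in when it is done.

```bash
ls; mkdir -p pics; cat > h.py <<'E'
import numpy as np, cv2
from bench import bot
def grab(n,tag):
    c=bot.read_camera(n); cv2.imwrite(f'pics/{tag}.png',c['pixels'][:,:,::-1]); np.savez(f'pics/{tag}.npz',**c); return c
def load(tag): return dict(np.load(f'pics/{tag}.npz'))
def world(c,u,v,z=None):
    R=cv2.Rodrigues(c['rvec'])[0]; t=c['tvec'].reshape(3); K=c['intrinsics']
    z=c['range_z'][int(round(v)),int(round(u))] if z is None else z
    p=np.array([(u-K[0,2])/K[0,0]*z,(v-K[1,2])/K[1,1]*z,z]); return R.T@(p-t)
def cloud(c):
    R=cv2.Rodrigues(c['rvec'])[0]; t=c['tvec'].reshape(3); K=c['intrinsics']; d=c['range_z']
    v,u=np.mgrid[:d.shape[0],:d.shape[1]]
    P=np.stack([(u-K[0,2])/K[0,0]*d,(v-K[1,2])/K[1,1]*d,d],-1)
    W=(P-t)@R; W[d==0]=np.nan; return W
def proj(c,p): return cv2.projectPoints(np.array(p,float).reshape(-1,1,3),c['rvec'],c['tvec'],c['intrinsics'],None)[0].reshape(-1,2)
E
python3 - <<'E'
from h import *
for n in ['side','top','wrist']:
    c=grab(n,n+'0'); R=cv2.Rodrigues(c['rvec'])[0]; print(n,-R.T@c['tvec'].reshape(3),R[2])
print(bot.state())
E
```

```text
pics
side [0.25828395 0.69423623 0.57730236] [ 0.28048548 -0.77077456 -0.57204411]
top [0.45273169 0.0709099  1.01511782] [ 0.03153717  0.00119123 -0.99950187]
wrist [0.098258   0.62245246 0.3838794 ] [ 0.26824512 -0.07750229 -0.96022807]
{'time': 0.15, 'q': array([-1.36215894,  0.41172495, -0.01273337,  1.59680099,  0.00562035,
        1.13426758, -0.08220358]), 'qd': array([ 0.00120974, -0.00345484, -0.00032377, -0.00241312, -0.00014955,
       -0.00039284,  0.00025551]), 'joint_torque': array([ 1.80516203e-03, -5.88331640e+01,  6.42509535e-01, -2.91294676e+01,
       -5.37921418e-02,  1.57062442e-02,  8.54560062e-05]), 'eef_pos': array([0.17079071, 0.60106344, 0.40401734]), 'eef_rot': array([-3.14043110e+00,  9.05496677e-05,  2.86480332e+00]), 'force': array([-0.15554793,  0.28804793,  0.01163078]), 'moment': array([-0.01089628, -0.01021177,  0.01165232]), 'width': 1.0028499123518815}
```

View pics/top0.png

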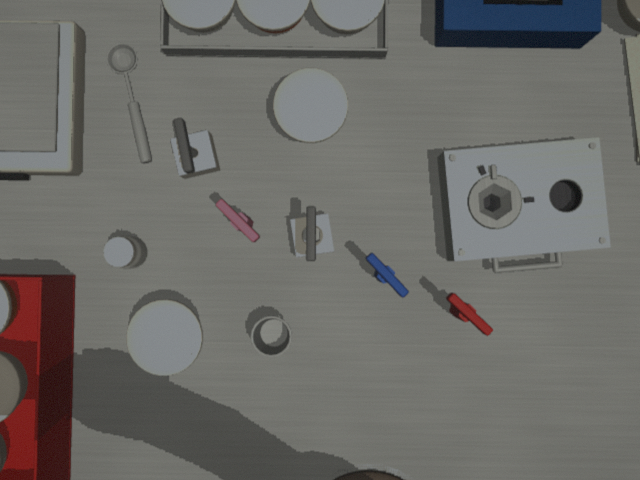

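View pics/side0.png

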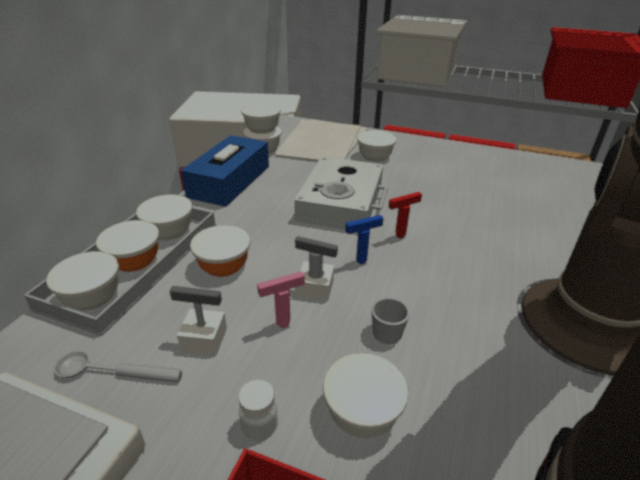

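View pics/wrist0.png

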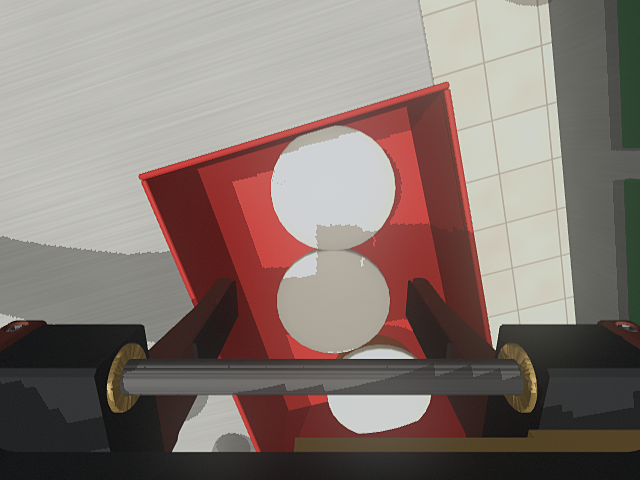

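The top view shows grey keys in white blocks at (311,234) and (184,146), with decoys in pink (237,220), blue (387,275) and red (470,313). The lock is at (495,200) and the vent at (566,195). In the side view, the key at (316,246) has the thicker shank and the one at (196,297) the thinner. I'll confirm that with enlarged crops and measure.

```bash
python3 - <<'E'
from h import *
s=load('side0'); t=load('top0')
a=cv2.resize(s['pixels'][225:300,275:355],(400,375),interpolation=cv2.INTER_CUBIC)
b=cv2.resize(s['pixels'][275:350,155:235],(400,375),interpolation=cv2.INTER_CUBIC)
cv2.imwrite('pics/crop_s.png',np.hstack([a,b])[:,:,::-1])
a=cv2.resize(t['pixels'][195:275,270:350],(400,400),interpolation=cv2.INTER_CUBIC)
b=cv2.resize(t['pixels'][155:235,450:530],(400,400),interpolation=cv2.INTER_CUBIC)
cv2.imwrite('pics/crop_t.png',np.hstack([a,b])[:,:,::-1])
W=cloud(t)
for n,(u0,u1,v0,v1) in dict(hex=(290,335,200,270),slim=(165,220,110,180)).items():
    P=W[v0:v1,u0:u1].reshape(-1,3); P=P[~np.isnan(P[:,2])]
    z=P[:,2]; print(n,'zmax',np.percentile(z,99.5))
    Q=P[z>np.percentile(z,99.5)-0.012]; r=cv2.minAreaRect((Q[:,:2]*1000).astype(np.float32)); print(len(Q),Q.mean(0),r, np.median(Q[:,2]))
P=W[120:270,430:620].reshape(-1,3);P=P[~np.isnan(P[:,2])]
print(np.histogram(P[:,2],bins=np.arange(0,.1,.004)))
for uv in [(495,202),(478,200),(510,215),(495,172),(483,170),(528,200),(460,240),(590,220)]: print(uv,world(t,*uv))
W=cloud(s)
for n,(u0,u1,v0,v1) in dict(hex=(290,340,230,262),slim=(165,226,282,310)).items():
    P=W[v0:v1,u0:u1].reshape(-1,3); P=P[~np.isnan(P[:,2])]
    P=P[P[:,2]>.085]; print(n,len(P),P.min(0),P.max(0))
E
```

```text
hex zmax 0.11454368322201525
541 [0.48823039 0.09560445 0.11150375] ((488.2763977050781, 95.62216186523438), (78.53630828857422, 13.23766803741455), 0.7288827300071716) 0.11153692288894486
slim zmax 0.11474256396048323
566 [0.61498425 0.28303937 0.11124253] ((615.599365234375, 283.7890319824219), (80.37276458740234, 14.807079315185547), 12.5972261428833) 0.1115293374573873
(array([4884,  223,   55,  145,  106,   64,   75,  172,  745,  389,  111,
        162,  237,  395, 7056, 8055,  604,   67,   15,    0,    0,    0,
          0,    0]), array([0.   , 0.004, 0.008, 0.012, 0.016, 0.02 , 0.024, 0.028, 0.032,
       0.036, 0.04 , 0.044, 0.048, 0.052, 0.056, 0.06 , 0.064, 0.068,
       0.072, 0.076, 0.08 , 0.084, 0.088, 0.092, 0.096]))
(495, 202) [ 0.54514751 -0.19695537  0.01619488]
(478, 200) [ 0.5438168  -0.1590484   0.06038772]
(510, 215) [ 0.52124622 -0.20758582  0.06228485]
(495, 172) [ 0.58557038 -0.18182303  0.07200705]
(483, 170) [ 0.58971773 -0.16590895  0.06281575]
(528, 200) [ 0.54423254 -0.23395371  0.06566715]
(460, 240) [ 0.48210767 -0.13146141  0.06199008]
(590, 220) [ 0.51513979 -0.33022391  0.06124471]
hex 610 [0.44538774 0.09032067 0.08504042] [0.52523926 0.11052557 0.11261951]
slim 767 [0.57304126 0.27147155 0.08522962] [0.65205233 0.30127271 0.11281963]
```

View pics/crop_s.png

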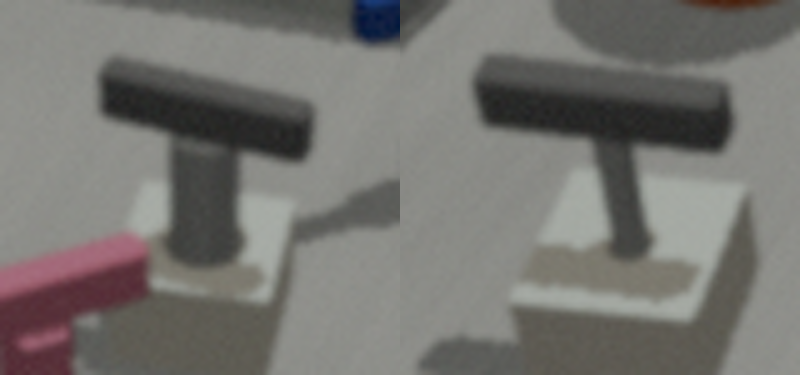

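View pics/crop_t.png

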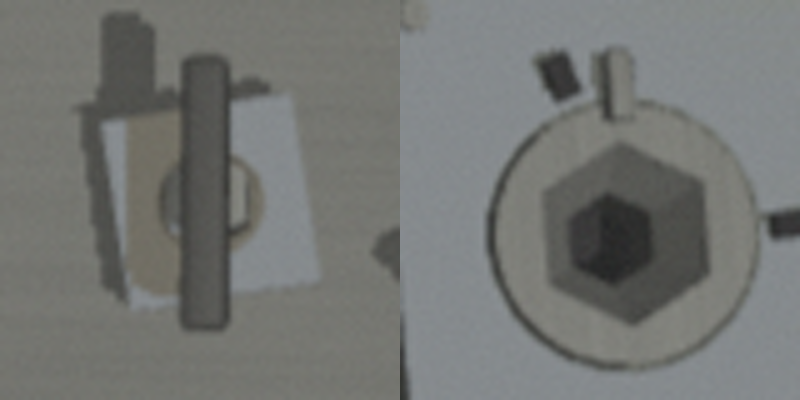

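The left side crop, top-view key (311,234), has the thick hexagonal shank, so it is the hex key. The right crop, top-view key (184,146), has the thin round shank. Both bar tops measure about 0.112 m, which matches 0.101 + 0.011. I'll hover above the hex key with the wrist camera and get a second view.

```bash
python3 -m handwheel '{"dp":[[-0.02,-0.018,0],[-0.05,-0.045,0.01],[-0.08,-0.072,0.02],[-0.11,-0.099,0.03],[-0.14,-0.126,0.04],[-0.17,-0.153,0.04],[-0.2,-0.18,0.04],[-0.23,-0.207,0.04],[-0.26,-0.234,0.04],[-0.29,-0.261,0.04],[-0.32,-0.288,0.04],[-0.35,-0.315,0.04],[-0.38,-0.342,0.04],[-0.41,-0.37,0.04],[-0.43,-0.39,0.04],[-0.443,-0.4,0.04],[-0.443,-0.4,0.04],[-0.443,-0.4,0.04]],"spin":[-2,-4,-6,-8,-10,-12,-14,-15,-16,-16.5,-16.5,-16.5,-16.5,-16.5,-16.5,-16.5,-16.5,-16.5]}' 0.6 30
python3 - <<'E'
from h import *
c=grab('wrist','w1'); s=bot.state(); print(s['eef_pos'],np.degrees(s['eef_rot']),s['width'],s['q'])
E
```

```text
time: 1.65
eef_pos: [0.4877, 0.0948, 0.3644]
eef_rot: [-3.142, -0.001, -3.133]
force: [-0.1, -0.3, -0.9]
width: 0.597
[0.48729769 0.09587663 0.36436369] [ 1.79985125e+02 -4.58960290e-02 -1.79364712e+02] 0.6001371173077669 [-0.49735054  0.23457123  0.24283871  1.96303958 -0.06919407  0.95247028
  1.36116266]
```

View pics/w1.png

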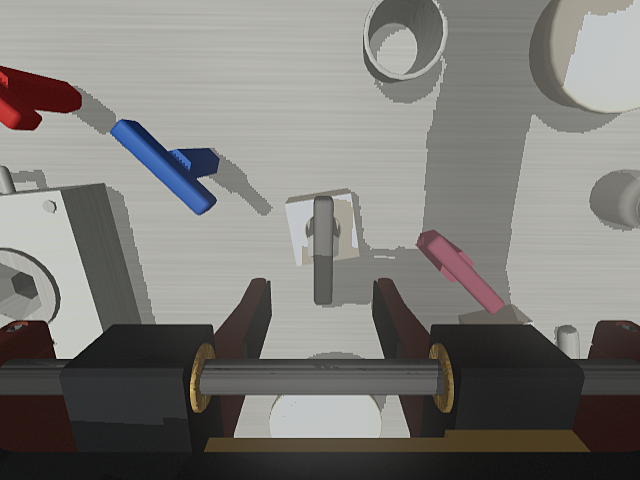

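The wrist view shows the hex key's bar at (323,250), between the open fingers. Next I'll measure it here, and fit the lock's hexagon from the top view.

```bash
python3 - <<'E'
from h import *
w=load('w1'); t=load('top0')
for c,(u0,u1,v0,v1) in ((w,(300,345,185,315)),(t,(290,335,200,270))):
    P=cloud(c)[v0:v1,u0:u1].reshape(-1,3); P=P[P[:,2]>.106]
    print(len(P),P.mean(0),np.median(P[:,2]),cv2.minAreaRect((P[:,:2]*1000).astype(np.float32)))
# lock: plane fit using depth bands
W=cloud(t)[140:250,445:545]
z=W[...,2]
print('annulus z', np.median(W[204:206-0,:,:][...,2]) if 0 else '')
d=W.reshape(-1,3); d=d[~np.isnan(d[:,2])]
f=d[d[:,2]<.052]; f=f[(np.hypot(f[:,0]-.543,f[:,1]+.19)<.04)]
print('hole pts',len(f),f.min(0),f.max(0),cv2.minEnclosingCircle((f[:,:2]*1000).astype(np.float32)))
b=cv2.resize(t['pixels'][160:240,455:535],(800,800),interpolation=cv2.INTER_CUBIC)[:600]
b=np.clip(b.astype(float)*1.6,0,255).astype(np.uint8)
cv2.imwrite('pics/lock.png',b[:,:,::-1])
zz=np.where(np.isnan(z),0,np.clip((z-.0)*3000,0,255)).astype(np.uint8)
cv2.imwrite('pics/lockz.png',cv2.resize(zz,(600,600),interpolation=0))
E
```

```text
1992 [0.48598852 0.09637644 0.11159404] 0.11170920342484963 ((488.2239074707031, 96.59834289550781), (79.40370178222656, 13.3839111328125), 0.14640966057777405)
539 [0.48835677 0.09562978 0.11153076] 0.11154289090559844 ((488.2763977050781, 95.62216186523438), (78.53630828857422, 13.23766803741455), 0.7288827300071716)
annulus z 
hole pts 453 [ 0.50551459 -0.21102836  0.00754445] [ 0.56212828 -0.1660853   0.05195854] ((533.3076171875, -189.7947235107422), 30.622882843017578)
```

View pics/lock.png

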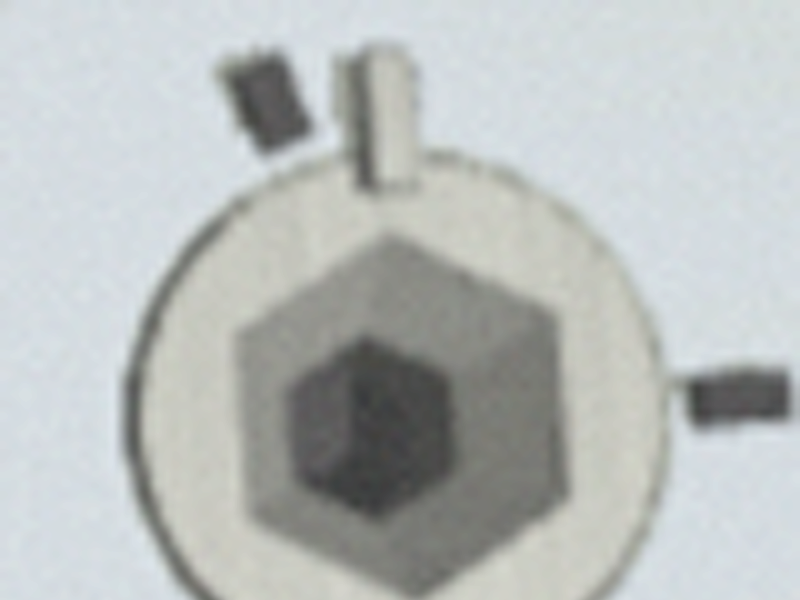

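View pics/lockz.png

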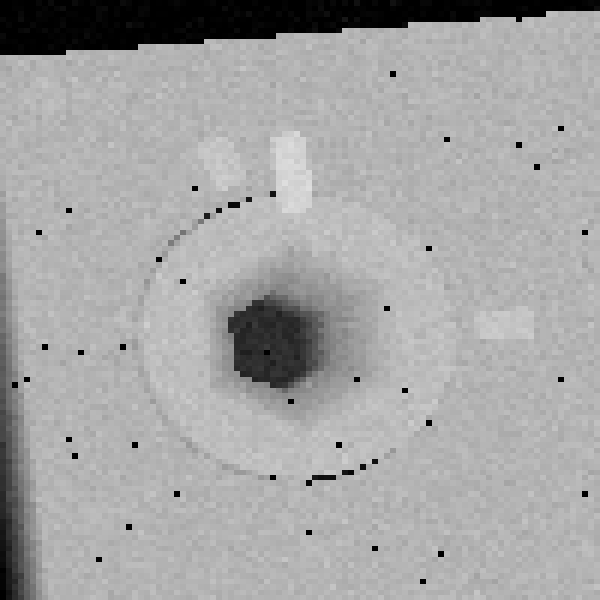

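```bash
cat >> h.py <<'E'
def onplane(c,u,v,z):
    a=world(c,u,v,.5);b=world(c,u,v,1.); return a+(b-a)*(z-a[2])/(b[2]-a[2])
E
python3 - <<'E'
from h import *
t=load('top0'); W=cloud(t)
H=np.array([onplane(t,455+x/10-.45,160+y/10-.45,.0635) for x,y in [(393,233),(557,318),(570,495),(415,598),(248,515),(238,332)]])
c=H.mean(0); print('centre',c)
print('radii',np.hypot(*(H-c)[:,:2].T), 'ang cw from x', np.degrees(np.arctan2(-(H-c)[:,1],(H-c)[:,0])))
R=np.hypot(W[...,0]-c[0],W[...,1]-c[1])
m=(R>.031)&(R<.038); print('disc z',np.nanmedian(W[m][:,2]),np.nanstd(W[m][:,2]), 'lid z',np.nanmedian(W[(R>.065)&(R<.07)][:,2]))
for n,(x,y) in dict(ptrTip=(393,50),ptrIn=(397,185)).items():
    p=onplane(t,455+x/10-.45,160+y/10-.45,.072)-c; print(n,np.degrees(np.arctan2(-p[1],p[0])),np.hypot(*p[:2]))
for n,(x,y) in dict(st1=(270,105),st2=(738,395)).items():
    p=onplane(t,455+x/10-.45,160+y/10-.45,.066)-c; print(n,np.degrees(np.arctan2(-p[1],p[0])))
p=W[...,2]; m=(p>.070)&(p<.078)&(R<.07); P=W[m]; print(len(P),P.mean(0)-c,np.degrees(np.arctan2(-(P.mean(0)-c)[1],(P.mean(0)-c)[0])))
w=load('w1'); Ww=cloud(w); R=np.hypot(Ww[...,0]-c[0],Ww[...,1]-c[1]); m=(R>.031)&(R<.038); print('wrist disc z',np.nanmedian(Ww[m][:,2]),m.sum())
E
```

```text
centre [ 0.54221097 -0.18411194  0.0635    ]
radii [0.02793669 0.02787522 0.02811226 0.02802033 0.02834123 0.02821016] ang cw from x [  -3.50140213   57.06810808  115.0970449   176.20026995 -123.34129403
  -63.87681369]
disc z 0.06305536126919542 0.0019644848417795014 lid z 0.06000211227451173
ptrTip -4.258699674408298 0.054833045713127325
ptrIn -5.6700225801306186 0.034310107121511474
st1 -24.309768397181177
st2 86.07720719519628
50 [0.04431301 0.00479617 0.0080037 ] -6.177300189751107
wrist disc z 0.06287201768660326 726
```

Both views agree on the key: bar centre (0.488, 0.096), bar top 0.1116, yaw about 0.4°. The lock centre is (0.542, -0.184), mouth z is about 0.063, and the socket corner axis is yaw +4°. The 24 mm shank is wider than the 14 mm bar, so the fingertips must stay above z 0.090. I'll put them at about 0.092, which means TCP z 0.274.

```bash
python3 -m handwheel '{"dp":[[0,0,0.015],[-0.001,0,0.035],[-0.001,0,0.055],[-0.001,0,0.072],[-0.001,0,0.084],[-0.001,0,0.09],[-0.001,0,0.09],[-0.001,0,0.09]],"spin":[0,0,0,0,0,0,0,0]}' 0.6 40
python3 -m handwheel '{"dp":[[0,0,0],[0,0,0],[0,0,0],[0,0,0],[0,0,0],[0,0,0],[0,0,0],[0,0,0]],"spin":[0,0,0,0,0,0,0,0]}' 0 40
python3 - <<'E'
from h import *
c=grab('wrist','w2'); c=grab('side','s2')
E
```

```text
time: 2.37
eef_pos: [0.4884, 0.0963, 0.2748]
eef_rot: [3.141, -0.0, -3.129]
force: [-0.4, -0.4, -0.1]
width: 0.598
time: 3.03
eef_pos: [0.4887, 0.0955, 0.2748]
eef_rot: [3.141, 0.0, -3.13]
force: [0.1, -0.1, 0.8]
width: 0.157
```

View pics/s2.png

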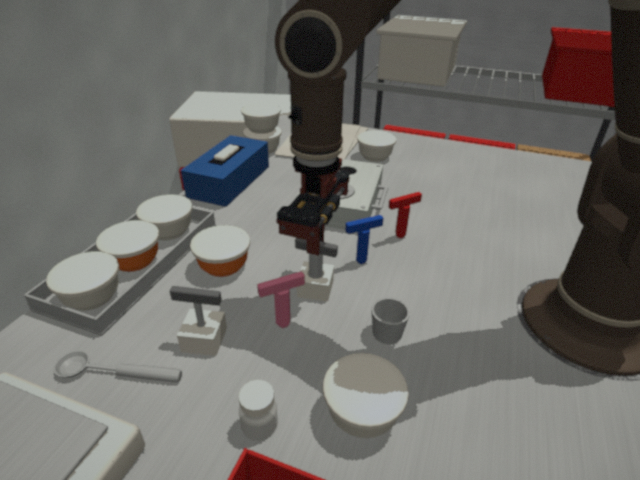

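View pics/w2.png

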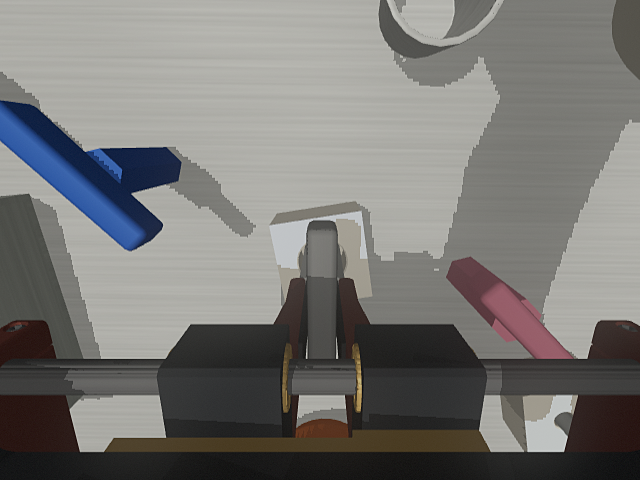

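The side view shows the fingers on the bar at (316,246), and the wrist view shows the bar between the pads at (322,290). The width of 0.157 is 13.8 mm, so the grip is good. I'll lift straight up.

```bash
python3 -m handwheel '{"dp":[[0,0,-0.005],[0,0,-0.015],[0,0,-0.03],[0,0,-0.045],[0,0,-0.065],[0,0,-0.085],[0,0,-0.105],[0,0,-0.115],[0,0,-0.12],[0,0,-0.12],[0,0,-0.12]],"spin":[0,0,0,0,0,0,0,0,0,0,0]}'
python3 - <<'E'
from h import *
c=grab('wrist','w3'); c=grab('side','s3')
s=bot.state(); print(s['eef_pos'],np.degrees(s['eef_rot']),s['force'],s['width'],s['q'])
y=s['eef_rot'][2]; ax=np.array([np.cos(y),np.sin(y)]); ay=np.array([np.sin(y),-np.cos(y)]); d=np.array([.5422,-.1841])-s['eef_pos'][:2]; print(d@ax,d@ay)
a=cv2.resize(c['pixels'][150:300,240:400],(800,750))[:600]; cv2.imwrite('pics/s3c.png',a[:,:,::-1])
E
```

```text
time: 4.05
eef_pos: [0.4883, 0.0954, 0.394]
eef_rot: [-3.141, -0.001, -3.13]
force: [-0.2, 0.1, -4.0]
width: 0.156
[0.48827137 0.09533275 0.39350952] [-1.79959796e+02 -1.09941354e-01 -1.79355082e+02] [-0.20843392  0.27258472 -4.20345761] 0.1565217395715975 [-0.5045765   0.20293651  0.24981681  1.92595331 -0.05820613  1.02162845
  1.35287972]
-0.05077999912072913 -0.2800220527715099
```

View pics/s3c.png

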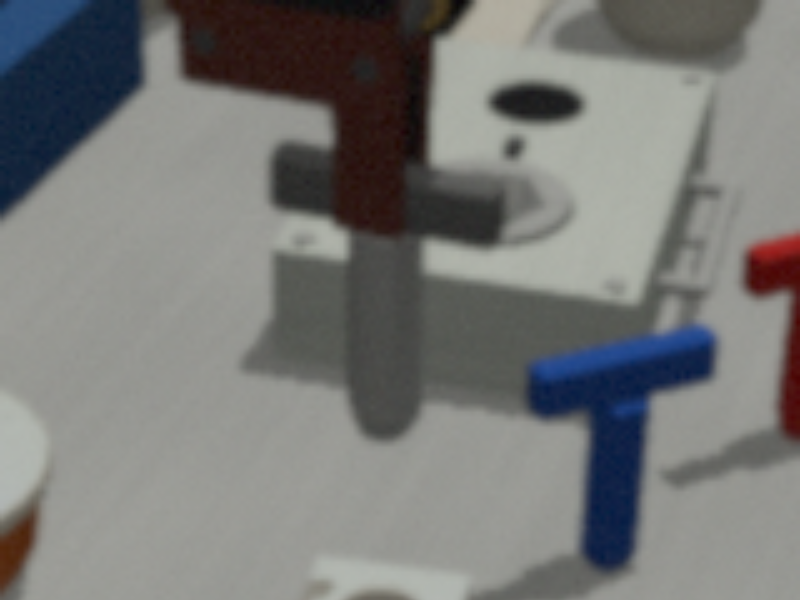

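View pics/w3.png

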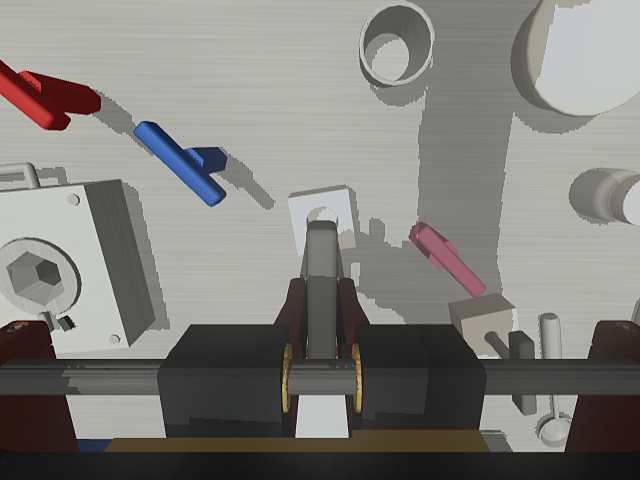

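The side crop shows the key out of the block, hanging upright below the fingers with its foot at crop (385,435). It will clear the lid, whose pointer tops out at about 0.072, because the foot is at about 0.125. I'll move over the lock.

```bash
python3 -m handwheel '{"dp":[[-0.002,-0.01,0],[-0.005,-0.028,0],[-0.01,-0.053,0],[-0.014,-0.078,0],[-0.019,-0.103,0],[-0.023,-0.128,0],[-0.028,-0.153,0],[-0.032,-0.178,0],[-0.037,-0.203,0],[-0.041,-0.228,0],[-0.046,-0.25,0],[-0.049,-0.268,0],[-0.051,-0.277,0],[-0.051,-0.28,0],[-0.051,-0.28,0],[-0.051,-0.28,0],[-0.051,-0.28,0]],"spin":[0,-1,-1,-2,-2,-3,-3,-3,-3.4,-3.4,-3.4,-3.4,-3.4,-3.4,-3.4,-3.4,-3.4]}'
python3 - <<'E'
from h import *
w=grab('wrist','w4'); s=grab('side','s4'); grab('top','t4')
S=bot.state(); print(S['eef_pos'],np.degrees(S['eef_rot']),S['force'],S['width'],S['q'])
a=cv2.resize(s['pixels'][80:230,290:450],(800,750))[:600]; cv2.imwrite('pics/s4c.png',a[:,:,::-1])
E
```

```text
time: 5.57
eef_pos: [0.5428, -0.1827, 0.3945]
eef_rot: [3.141, -0.0, -3.069]
force: [0.4, 0.3, -2.6]
width: 0.157
[ 0.54285634 -0.18302889  0.39471814] [ 1.79975463e+02  8.89309879e-03 -1.75871655e+02] [-0.13186789  0.48708768 -2.94692545] 0.1545886917631353 [-0.06355309  0.34125377  0.39327142  1.75959971 -0.14727886  1.0696326
  2.02314316]
```

View pics/s4c.png

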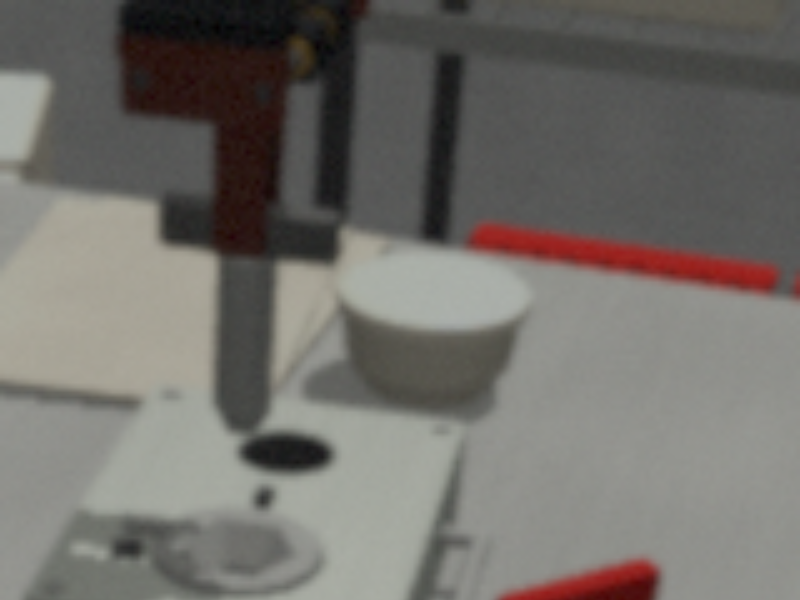

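View pics/w4.png

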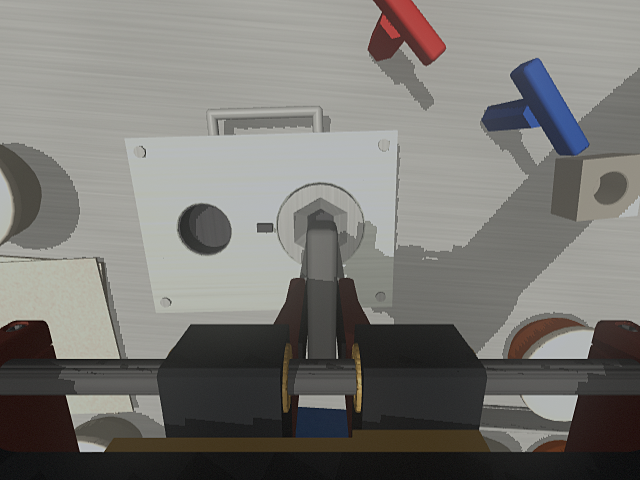

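```bash
python3 - <<'E'
from h import *
w=load('w4'); c0=[.5422,-.1841]
a=np.linspace(0,2*np.pi,120)
im=w['pixels'].copy()[:,:,::-1].copy()
im=cv2.resize(im[130:330,220:420],(600,600),interpolation=cv2.INTER_CUBIC)
def draw(P,col):
    q=((proj(w,P)-[220,130]+.5)*3).astype(int); cv2.polylines(im,[q.reshape(-1,1,2)],False,col,1)
draw([[c0[0]+.04*np.cos(x),c0[1]+.04*np.sin(x),.063] for x in a],(0,255,0))
draw([[c0[0]+.02887*np.cos(np.radians(4+60*k)),c0[1]+.02887*np.sin(np.radians(4+60*k)),.063] for k in range(7)],(0,0,255))
cv2.imwrite('pics/w4o.png',im)
E
```

```text
(no output)
```

View pics/w4o.png

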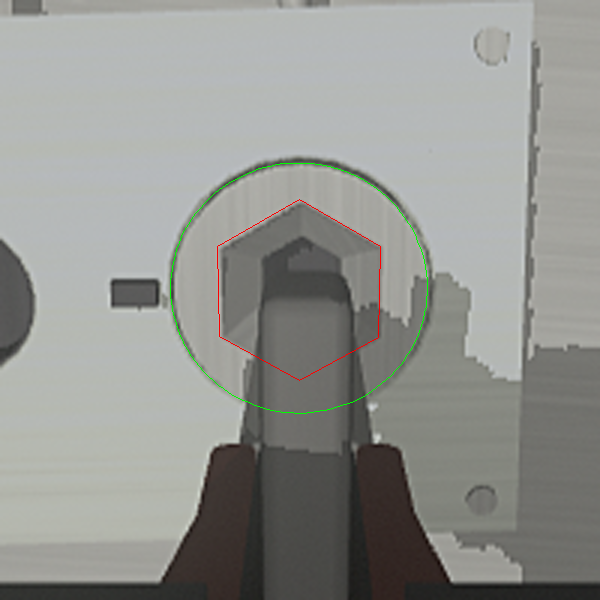

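The projected rim and hexagon match the wrist image to within about 1 mm, and the key bar is centred on the disc. I'll descend into the funnel.

```bash
python3 -m handwheel '{"dp":[[0,-0.001,0.01],[0,-0.001,0.025],[0,-0.001,0.04],[0,-0.001,0.052],[0,-0.001,0.062],[0,-0.001,0.07],[0,-0.001,0.074],[0,-0.001,0.078],[0,-0.001,0.082],[0,-0.001,0.086],[0,-0.001,0.086]],"spin":[0,0,0,0,0,0,0,0,0,0,0]}'
```

```text
time: 6.63
eef_pos: [0.5428, -0.1849, 0.3081]
eef_rot: [3.141, -0.0, -3.071]
force: [0.6, 0.7, -2.7]
width: 0.159
```

```bash
python3 -m handwheel '{"dp":[[0,0,0.003],[0,0,0.006],[0,0,0.009],[0,0,0.012],[0,0,0.015],[0,0,0.018],[0,0,0.02],[0,0,0.022],[0,0,0.022],[0,0,0.022]],"spin":[0,0,0,0,0,0,0,0,0,0]}'
```

```text
time: 7.47
eef_pos: [0.5428, -0.185, 0.2865]
eef_rot: [3.141, -0.0, -3.071]
force: [-0.9, -0.1, -4.2]
width: 0.155
```

```bash
python3 -m handwheel '{"dp":[[0,0,0.001],[0,0,0.002],[0,0,0.003],[0,0,0.003],[0,0,0.003],[0,0,0.003],[0,0,0.003]],"spin":[0,0,0,0,0,0,0]}'
python3 - <<'E'
from h import *
s=grab('side','s5'); grab('wrist','w5')
a=cv2.resize(s['pixels'][80:230,290:450],(800,750))[:600]; cv2.imwrite('pics/s5c.png',a[:,:,::-1])
E
```

```text
time: 8.05
eef_pos: [0.543, -0.185, 0.2838]
eef_rot: [3.142, 0.0, -3.071]
force: [0.1, 1.7, -0.4]
width: 0.157
```

View pics/s5c.png

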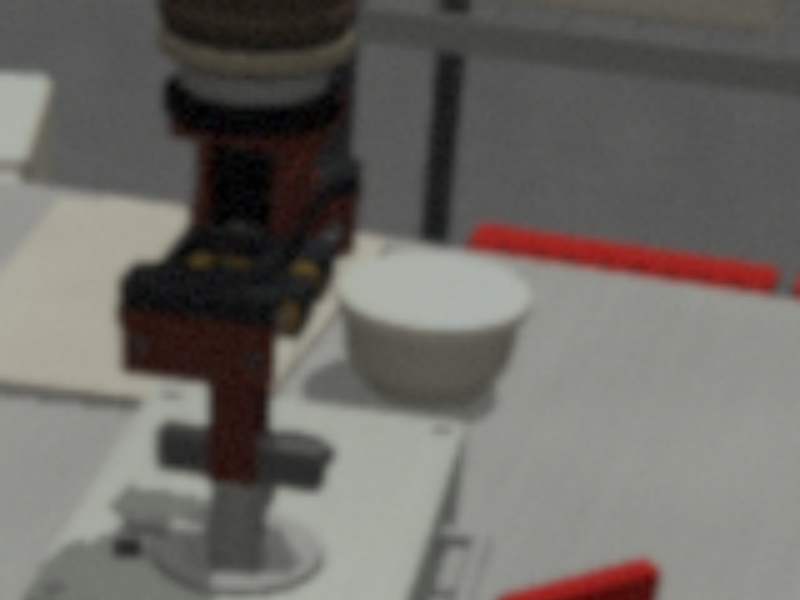

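The side crop shows the shank sunk into the lock, with the bar at (245,455). The handle is about 47 mm above the mouth and the weight is now resting on the floor of the socket. I'll turn clockwise.

```bash
python3 -m handwheel '{"dp":[[0,0,0],[0,0,0],[0,0,0],[0,0,0],[0,0,0],[0,0,0],[0,0,0],[0,0,0],[0,0,0],[0,0,0],[0,0,0],[0,0,0],[0,0,0],[0,0,0],[0,0,0]],"spin":[3,8,13,18,23,28,33,38,43,48,53,57,60,60,60]}'
python3 - <<'E'
from h import *
s=bot.state();print(s['moment'],s['force'],np.degrees(s['eef_rot']),s['q'][6]); grab('wrist','w6')
E
```

```text
time: 9.4
eef_pos: [0.5426, -0.1852, 0.2838]
eef_rot: [-3.141, -0.0, 2.166]
force: [-2.7, 0.7, 4.0]
width: 0.161
[ 0.16394398  0.78730953 -0.01714113] [-2.70017782  0.73993415  4.00553351] [-1.79968530e+02 -1.62818997e-02  1.24129987e+02] 1.1980087688981684
```

View pics/w6.png

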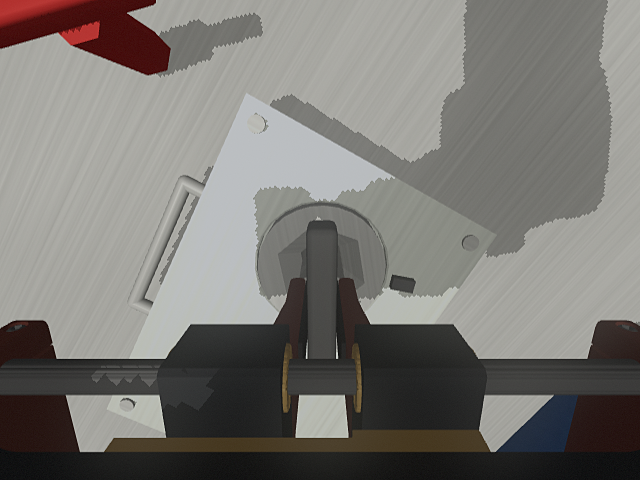

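The bar at (322,290) has turned with the lid seen rotated about it, and the stop mark is at (403,284). I'll turn the rest of the way, watching the moment.

```bash
python3 -m handwheel '{"dp":[[0,0,0],[0,0,0],[0,0,0],[0,0,0],[0,0,0],[0,0,0]],"spin":[3,6,9,12,12,12]}'
python3 -c "
from h import *
s=bot.state();print(s['moment'],s['force'],np.degrees(s['eef_rot']))"
python3 -m handwheel '{"dp":[[0,0,0],[0,0,0],[0,0,0],[0,0,0],[0,0,0]],"spin":[2,4,6,6,6]}'
python3 -c "
from h import *
s=bot.state();print(s['moment'],s['force'],np.degrees(s['eef_rot']))"
```

```text
time: 9.95
eef_pos: [0.5425, -0.1853, 0.2838]
eef_rot: [-3.141, -0.0, 1.957]
force: [-4.3, 0.8, 5.6]
width: 0.156
[ 0.15298315  1.10288566 -0.06857623] [-4.26697276  0.77205556  5.58070244] [-1.79959065e+02 -1.94751947e-02  1.12101836e+02]
time: 10.37
eef_pos: [0.5424, -0.1854, 0.2838]
eef_rot: [-3.141, -0.0, 1.852]
force: [-2.9, 1.0, 5.4]
width: 0.157
[ 0.08774781  1.17909662 -0.03834729] [-2.89436292  0.97094447  5.38485928] [-1.79952834e+02 -2.22577299e-02  1.06107416e+02]
```

```bash
python3 -m handwheel '{"dp":[[0,0,0],[0,0,0],[0,0,0],[0,0,0]],"spin":[1.5,3,4,4]}'
python3 - <<'E'
from h import *
s=bot.state();print(s['moment'],s['force'],np.degrees(s['eef_rot'])); grab('top','t7'); grab('wrist','w7'); grab('side','s7')
E
```

```text
time: 10.7
eef_pos: [0.5423, -0.1854, 0.2838]
eef_rot: [-3.141, -0.0, 1.781]
force: [-3.9, 1.5, 5.3]
width: 0.152
[0.1379876  1.26410793 0.0242599 ] [-3.89246729  1.48217225  5.28489372] [-1.79940867e+02 -2.39858952e-02  1.02031979e+02]
```

View pics/t7.png

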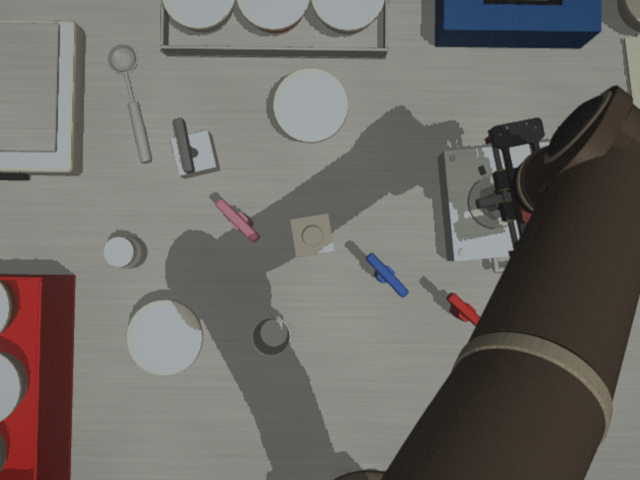

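View pics/w7.png

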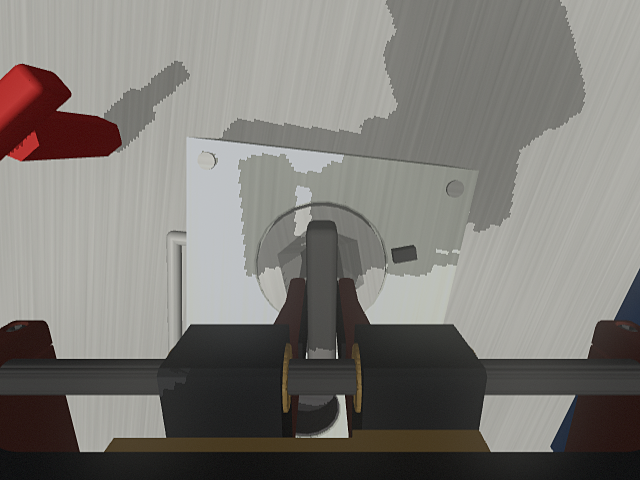

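The wrist view shows the bar at (322,290), still square in the fingers. The hexagon play is about ±10°, so the lock should only now be reaching its stop. I'll turn a few degrees more and look for a rise in the moment.

```bash
python3 -m handwheel '{"dp":[[0,0,0],[0,0,0],[0,0,0],[0,0,0]],"spin":[1.5,3,4,4]}'
python3 - <<'E'
from h import *
s=bot.state();print(s['moment'],s['force'],np.degrees(s['eef_rot']))
w=load('w7'); a=cv2.resize(w['pixels'][180:300,240:400],(800,600),interpolation=cv2.INTER_CUBIC); a=np.clip(a*1.6,0,255); cv2.imwrite('pics/w7c.png',a[:,:,::-1])
E
```

```text
time: 11.18
eef_pos: [0.5423, -0.1853, 0.2838]
eef_rot: [-3.14, -0.0, 1.712]
force: [-4.8, 0.9, 6.7]
width: 0.159
[0.14625597 1.43196169 0.40112909] [-4.78915531  0.86863009  6.67237111] [-1.79925887e+02 -1.59872774e-02  9.80862145e+01][ WARN:0@0.869] global loadsave.cpp:1063 imwrite_ Unsupported depth image for selected encoder is fallbacked to CV_8U.
```

View pics/w7c.png

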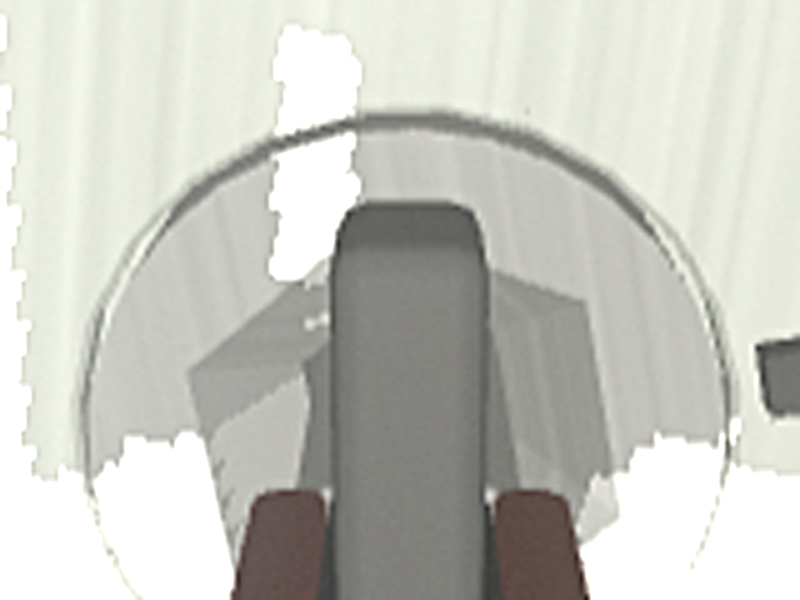

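Moment z jumped to 0.40 N m, so the lock is against its stop. In the crop, the funnel hexagon lags the bar by about 10°, as the play predicts. I'll ease off 4°, release and rise.

```bash
python3 -m handwheel '{"dp":[[0,0,0],[0,0,0],[0,0,0]],"spin":[-2,-4,-4]}'
python3 -m handwheel '{"dp":[[0,0,0],[0,0,0],[0,0,0],[0,0,0],[0,0,0],[0,0,0],[0,0,0]],"spin":[0,0,0,0,0,0,0]}' 0.6
python3 -m handwheel '{"dp":[[0,0,-0.01],[0,0,-0.025],[0,0,-0.05],[0,0,-0.08],[0,0,-0.11],[0,0,-0.135],[0,0,-0.15],[0,0,-0.15],[0,0,-0.15]],"spin":[0,0,0,0,0,0,0,0,0]}'
python3 - <<'E'
from h import *
grab('top','t8'); w=grab('wrist','w8'); grab('side','s8')
P=cloud(w).reshape(-1,3); P=P[(P[:,2]>.1)&(P[:,2]<.14)&(np.hypot(P[:,0]-.542,P[:,1]+.184)<.06)]
print(len(P),np.median(P[:,2]),cv2.minAreaRect((P[P[:,2]>.115][:,:2]*1000).astype(np.float32)),np.percentile(P[:,2],99))
E
```

```text
time: 11.43
eef_pos: [0.5423, -0.1854, 0.2838]
eef_rot: [-3.141, -0.001, 1.784]
force: [-4.9, -0.3, 6.4]
width: 0.16
time: 12.02
eef_pos: [0.5429, -0.185, 0.2836]
eef_rot: [3.142, 0.0, 1.781]
force: [0.5, -0.1, 0.6]
width: 0.593
time: 12.77
eef_pos: [0.5428, -0.1852, 0.4346]
eef_rot: [3.14, 0.0, 1.781]
force: [0.6, 0.6, 0.1]
width: 0.602
1412 0.1206043625909391 ((542.48681640625, -183.200927734375), (13.738676071166992, 79.32125091552734), 12.296021461486816) 0.12224936174752418
```

View pics/w8.png

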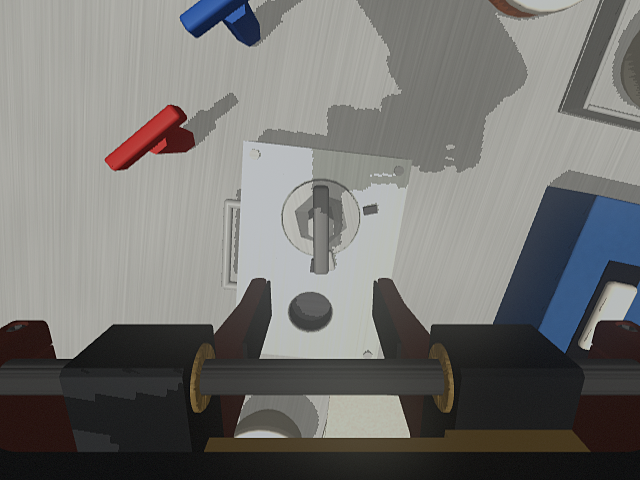

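View pics/s8.png

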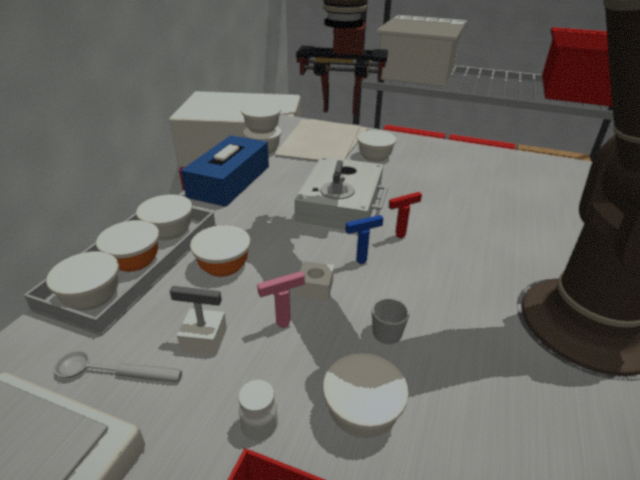

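The wrist view shows the key standing centred in the lock at (321,230), with its bar top at 0.121 (centre about 47 mm above the mouth). The slim key at side (196,300) is unmoved. Now I'll check the lock angle from the hexagon and pointer.

```bash
python3 - <<'E'
from h import *
w=load('w8'); x0,y0=265,160
im=cv2.resize(w['pixels'][y0:y0+120,x0:x0+120],(600,600),interpolation=cv2.INTER_CUBIC)
im=np.clip(im*1.2,0,255).astype(np.uint8)[:,:,::-1].copy()
for L,col in ((1.3,(0,255,0)),(1.04,(0,0,255))):
    a0=np.radians(6.6)-L; c=np.array([.5422,-.1838])
    P=[[c[0]+.02887*np.cos(a0+k*np.pi/3),c[1]+.02887*np.sin(a0+k*np.pi/3),.063] for k in range(7)]
    q=((proj(w,P)-[x0,y0]+.5)*5).astype(int); cv2.polylines(im,[q.reshape(-1,1,2)],False,col,1)
    e=[[c[0]+r*np.cos(a0),c[1]+r*np.sin(a0),.072] for r in (.036,.055)]
    q=((proj(w,e)-[x0,y0]+.5)*5).astype(int); cv2.line(im,tuple(map(int,q[0])),tuple(map(int,q[1])),col,2)
cv2.imwrite('pics/w8c.png',im)
t0=load('top0');t=load('t8');
for c in (t0,t):
    P=cloud(c)[110:180,165:220].reshape(-1,3);P=P[P[:,2]>.106];print('slim',P.mean(0))
E
```

```text
slim [0.61522262 0.28329401 0.11152595]
slim [0.61533679 0.28329524 0.11142127]
```

View pics/w8c.png

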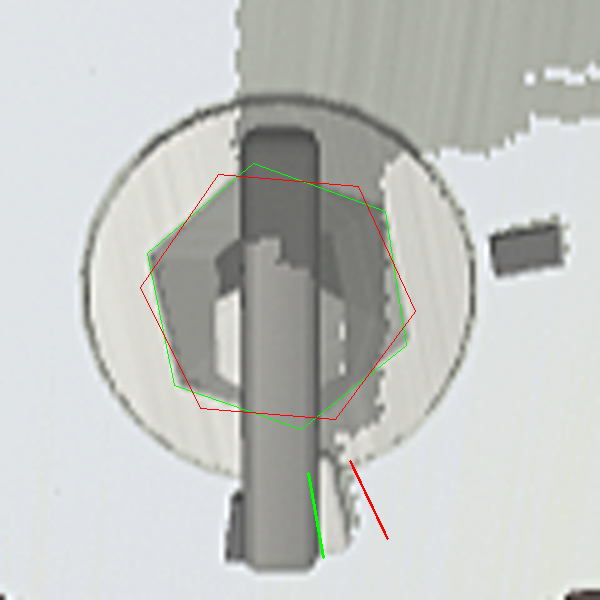

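The hexagon edges lie on the green outline (1.3 rad) and clearly off the red one (1.04 rad). The pointer, at crop (330,505), is on the green side, and the slim key hasn't moved. Handing in.

```bash
python3 -c "
from bench import bot
print(bot.state()['force']); print(bot.hand_in())"
```

```text
[-0.42196544 -0.3118034   0.11211856]
the job is handed in; nothing more can be done
None
```

I lifted the hex key out of its stand, pushed it fully down into the lock and turned it clockwise until the lock hit its stop. Then I let go, moved the arm 15 cm up and handed the job in at about 13 s of the 40 s; no verdict is reported.

What the last checks showed:
- **Key in the lock:** it stands centred to about 1 mm. The bar top is at 0.121 m, which puts the handle centre about 47 mm above the mouth (limit 56 mm). I judged it upright from the images and did not measure the angle.
- **Lock angle:** the turning moment rose to 0.40 N m at the stop. After release, the funnel hexagon in the wrist image matched the 1.3 rad outline and clearly not the 1.04 rad one. The pointer was half hidden by the handle, so it supports this only roughly.
- **Slim key:** it moved less than 1 mm from its start.
- **Robot:** it is clear of everything, with under 1 N on the wrist.

No check failed. The key needed about 10° more turn than I first expected, because of the play in the hexagon.

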